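Slide the price tag to the bottle

TASK

On the display plank, push the grey price-tag runner along its rail with your fingertips until its card drops into the notch in front of the tall bottle, and leave it seated there with the hand clear. Only push it: do not pinch the runner from two sides or lift its card, and leave everything else standing where it is.

Things in the scene. Friction and masses are not known exactly. Their poses are not given: they have to be found in the camera images.
- rack: display plank 190 x 420 x 18 mm fixed on the table; origin at the centre of its underside, x away from the robot, y to the left along the plank. An aluminium rail (12 mm wide, 410 long, top 40 mm above the table) runs along y at x = -65 mm. Bottle, can and jar stand in a row 110 mm beyond the rail, one opposite each of its three notches (within 6 mm), in any order
- runner (a joint): travel (m) of the grey plastic price-tag runner, captive on the rail: 0 at the right end (rack y -155 mm) to 0.33, growing to the left. Starts at 0 to 0.05; sits in the notches at 0.105, 0.195, 0.285. It is 50 mm long; its flat ends, 30 mm wide, 44 to 82 mm above the table, are to push on. Slides with 1 to 3 N; 6 to 8 N push it out of a notch
- runner_mid (a point): middle of the runner, 70 mm above the table; the end faces are 25 mm to either side along the rail
- aim (a point): the runner carries this point 110 mm beyond the rail (away from the robot), level with the rail top: it lies at the foot of whichever article stands opposite the runner
- card (a joint): height (m) of the white price card standing between the runner's ends (34 mm wide, 5 thick, top 78 mm above the table), pressed on the rail by a spring: 0 while it rides on the rail top, about -0.006 once dropped into a notch (it then centres the runner); positive if lifted
- notch0 (a point): right-hand notch, a V cut 17 mm wide and 7 deep across the rail: its centre, at the rail top
- notch1 (a point): middle notch, centre, at the rail top
- notch2 (a point): left-hand notch, centre, at the rail top
- bottle: slim amber glass bottle with a white cap, 54 mm across, 165 mm tall, much the tallest thing on the plank; origin at the centre of its foot
- can: drinks can, 64 mm across, 105 mm tall; origin at the centre of its foot; leave it alone
- jar: squat glass jar, 72 mm across, 65 mm tall; origin at the centre of its foot; leave it alone
- tin: small plain steel tin, 48 mm across, 55 mm tall, on the table about 90 mm in front of the rail, on the robot's side; origin at the centre of its foot; leave it alone
- roll: paper roll standing on end, 104 mm across, 100 mm tall, off to the left; origin at the centre of its foot; leave it alone
- mug: blue ceramic mug, 80 mm across, 90 mm tall, off to the right; origin at the centre of its foot; leave it alone
- hammer: hammer lying on the table far to the right; origin at the middle of its length, underneath; leave it alone
Things that resemble listed ones, but are neither listed nor needed, are in the scene too. What is shaped like the bottle but blue or purple is not meant.

How it is judged:
On the way:
1. the card drops into the notch in front of the tall bottle (horizontal distance between aim and bottle below 0.03 m and value of joint card below -0.004 m), for 0.2 s.
At the end, for the whole second after the job is handed in: The runner stands at rest with its card dropped at least 4 mm into the notch opposite the tall bottle (aim point within 30 mm of the bottle's centre); bottle, can and jar still upright (all of step 1 and velocity of joint runner between -0.005 and 0.005 m/s and angle between each of bottle, can, jar's own z axis and vertical below 0.15 rad); the robot touches nothing.
It fails at once if the card is lifted more than 10 mm above the rail (value of joint card above 0.01 m).
It fails at once if the runner is pinched end to end (contact force between the fingers and runner_c1 above 2 N and contact force between the fingers and runner_c2 above 2 N).
It fails at once if the runner is pinched between its two sides (contact force between the fingers and runner_c4 above 2 N and contact force between the fingers and runner_c3 above 2 N).
It fails at once if one of the other things is moved by more than 20 mm (distance of any of bottle, can, jar, tin, roll, mug, hammer from where it was at the start of the episode above 0.02 m).
It also fails if it takes over 48 s, if anything falls off the work surface, if the arm or the gripper's body presses on something with over 40 N, if the wrist force passes 120 N, or if a joint passes its speed limit or range.

ROBOT

A 6-joint arm with a two-finger parallel gripper is mounted at the origin on the work surface. World frame = base frame: x ahead of the robot, y to its left, z up, the work surface at z = 0. Lengths are in m, angles in rad, forces in N, time in s.
With the tool pointing down it reaches from about 0.425 to 0.95 m from the base axis. Payload 3.5 kg.
Tool frame: the origin (TCP) lies midway between the tips of the shut fingers; the grasp point (between the pads) lies 19 mm behind it (ctrl.pinch_z is the distance from the TCP to the grasp point, in m); z points along the fingers, y is the line along which they close (so a half turn about z gives the same grasp; the last joint's range is limited). The gripper opens to 85 mm and grips with 20 to 120 N. Pads are 22 mm wide; open, the fingers measure 114 mm over their backs; the gripper's body (76 mm by 85 mm) begins 54 mm behind the grasp point. The pads swing forward as they close: fully open they stand 13 mm farther back than shut.
Start: joints at [-1.466, 0.286, 1.577, -0, 1.279, -0.15], TCP at [0.17, -0.653, 0.231] pointing down, gripper open.
Joint ranges: [-2.77, 2.77], [-0.9, 2.22], [0.21, 2.48], [-1.53, 4.67], [0.24, 2.81], [-2.84, 2.84]. Speed limits (rad/s): [2.79, 2.79, 3.14, 3.14, 3.14, 3.14].

INTERFACE

Orientations are given as a unit quaternion [x, y, z, w].
In Python, from plant import get_state, viewer, sign_off, ctrl gives the robot as it stands. The module is installed in compiled form; this text tells all that it offers.
- The arm moves only by the shell command python3 -m handwheel 'ROWS' [FORCE]. ROWS is JSON, a list that holds one entry, the list of rows, each a list of 5 numbers: the finger opening in m, from 0 to 0.0854, then the shift along the tool's x, y, z in m, then the turn about the tool's z in degrees. In form: [[[claw, x, y, z, spin], ...]]. A call has 1 to 12 rows; each row shifts and turns the commanded pose from where the row before left it, along the tool's axes as they then stand; what a row does not reach is not made up. A row lasts 1/12 s, in which the tool goes at most 41.7 mm and 7.16 degrees, less where a joint would pass 70% of its speed; a pose out of reach is approached as far as the arm can. A call is refused whole if a number of a shift passes 0.0417 or a number of a turn 7.16, either way. A call with a gripper value outside its range is refused whole. The fingers move at their own pace and stop on an object; FORCE is the grip in N (left out, the last holds). Time passes only in rows, so rows that do not move let the fingers close. It gives the time, the measured TCP pose, the force, the opening and the grip force at its end, in the units of the state.
- get_state(): the state, without advancing time (a new reading comes with each control period).
- viewer.read_camera(name): name is "scene" or "side" or "wrist"; returns the picture (480x640x3 uint8, blue, green, red); there is no depth.
- viewer.camera_params(name): a dict with "fov_y" (degrees; the focal length in pixels is half the picture's height over the tangent of half this angle, whatever the lens; pixels are square), "cx", "cy" (the principal point, pixels), "xyz" and "attitude" of the camera in the world; the wrist camera has in their place "hand_eye" (4x4, takes a point from camera to tool coordinates, whose origin is the TCP and whose axes are the flange's). Camera axes: x right, y up, looking along -z (the intrinsics and any distortion apply to the point x, -y, -z); pixel columns grow to the right and rows downward; lengths in m; the calibration is good to about 2 mm. A picture is of the moment at which its call begins: read the wrist's pose just before it. camera_params takes no time and is no camera call.
- sign_off(): hands the job in; it is judged then, once.
Trained networks look in the newest picture that a camera, given by its name, has taken for a name from the list of things; names that differ only in an ending like _2 or _b are one class to them, and where a whole thing is asked for, a point or a joint stands for the part that bears it (a point fixed in the world has none). Each returns a list of dicts, best first, with "confidence" (0 to 1); they miss things now and then, are a little off and sometimes report something else, mostly with a low value. They report only what shows in the picture. A call takes as long as a camera call. They do not tell look-alikes from the thing itself.
- viewer.look_for(camera, name): "extent" ([left, top, width, height] as shares, 0 to 1, of the picture: columns of its width, rows of its height, round what is visible of it).
- viewer.outline_of(camera, name): "mask" (480x640 bool, what is visible of it) and "extent" ([left, top, width, height] as shares, 0 to 1, of the picture: columns of its width, rows of its height, round what is visible of it).
- viewer.pinpoint(camera, name): "xy" ([column, row] as shares, 0 to 1, of the picture: columns of its width, rows of its height: a listed point, or the origin of a listed thing).
The state is a dict: "time": time; "qpos": joint angles; "dq": joint speeds; "joint_efforts": joint torques, N m; "eef_pos": TCP position; "tcp_rot": TCP orientation; "contact_force": force on the tool from outside, world axes, zero at the start; "wrist_torque": the same for the moment, N m; "opening": opening from 0.0 (shut) to 1.0 (fully open); "finger_force": force on a finger pad.
Only numpy, scipy, OpenCV 4.12 (cv2) and the standard library are available. Lean on these libraries where they do the work, as an engineer would, in place of code of your own. Each camera call takes 0.05 s, during which the arm holds its last target. There are 200 camera calls.

## Working session

There is one attempt and no reset: what is moved stays moved. The work goes in short steps, Python scripts to look and compute and a shell command to move; the robot and the scene stay as the last step left them, time stands still between calls to the robot, and variables do not carry over. Pictures are saved under pics/ and viewed, at most 10 in all, crops included, and the job is handed in when it is done.

```bash
mkdir -p pics; python3 - <<'E'
from plant import get_state, viewer, ctrl
import cv2
s=get_state(); print(s['time'],s['eef_pos'],s['tcp_rot'],s['opening'])
for c in ('scene','side'):
    im=viewer.read_camera(c); cv2.imwrite(f'pics/{c}0.png',im); print(c,viewer.camera_params(c))
    for n in ('bottle','can','jar','tin','runner_mid','notch0','notch1','notch2','aim','rack'):
        print(n,[( [round(v*k) for v,k in zip(d['xy'],(640,480))],round(d['confidence'],2)) for d in viewer.pinpoint(c,n)])
print(viewer.camera_params('wrist'))
E
```

```text
0.0 [ 0.17009952 -0.65254719  0.22992899] [ 9.91893459e-01  1.27066782e-01  8.45031724e-06 -1.18246943e-03] 0.9992416790157633
scene {'fov_y': 47.5486271563347, 'cx': 322.39934689164863, 'cy': 239.09194279453195, 'xyz': array([ 1.03289183, -0.46357408,  1.20067827]), 'attitude': array([0.24163979, 0.10825168, 0.39862032, 0.87806243])}
bottle [([263, 380], 0.85), ([237, 343], 0.8), ([327, 279], 0.63), ([434, 146], 0.47)]
can [([357, 263], 0.72)]
jar [([387, 254], 0.92)]
tin [([265, 233], 0.6)]
runner_mid [([276, 248], 0.96)]
notch0 [([302, 241], 0.77), ([332, 225], 0.75), ([435, 150], 0.37)]
notch1 [([302, 241], 0.77), ([332, 225], 0.75), ([435, 150], 0.37)]
notch2 [([302, 241], 0.77), ([332, 225], 0.75), ([435, 150], 0.37)]
aim []
rack [([331, 259], 0.67)]
side {'fov_y': 55.98820099735353, 'cx': 319.6518554855322, 'cy': 242.99705147948245, 'xyz': array([0.03451668, 0.74993393, 0.98210975]), 'attitude': array([-0.11505669,  0.3772148 ,  0.88080817, -0.2620075 ])}
bottle [([334, 197], 0.78), ([312, 243], 0.77), ([363, 213], 0.66)]
can [([294, 262], 0.77)]
jar [([265, 273], 0.8)]
tin [([377, 274], 0.87)]
runner_mid [([361, 237], 0.89), ([322, 277], 0.67)]
notch0 [([321, 276], 0.91), ([295, 294], 0.85), ([339, 257], 0.72), ([268, 275], 0.7)]
notch1 [([321, 276], 0.91), ([295, 294], 0.85), ([339, 257], 0.72), ([268, 275], 0.7)]
notch2 [([321, 276], 0.91), ([295, 294], 0.85), ([339, 257], 0.72), ([268, 275], 0.7)]
aim [([229, 398], 0.65)]
rack [([295, 291], 0.53)]
{'fov_y': 65.72580485809657, 'cx': 319.92834103285446, 'cy': 234.6799052296247, 'hand_eye': array([[ 1.17602883e-04,  9.47115439e-01,  3.20893020e-01,
         8.31262846e-02],
       [ 9.99999424e-01,  2.30887736e-04, -1.04795098e-03,
        -4.79873564e-04],
       [-1.06662082e-03,  3.20892959e-01, -9.47114867e-01,
        -1.42311965e-01],
       [ 0.00000000e+00,  0.00000000e+00,  0.00000000e+00,
         1.00000000e+00]])}
```

View pics/scene0.png

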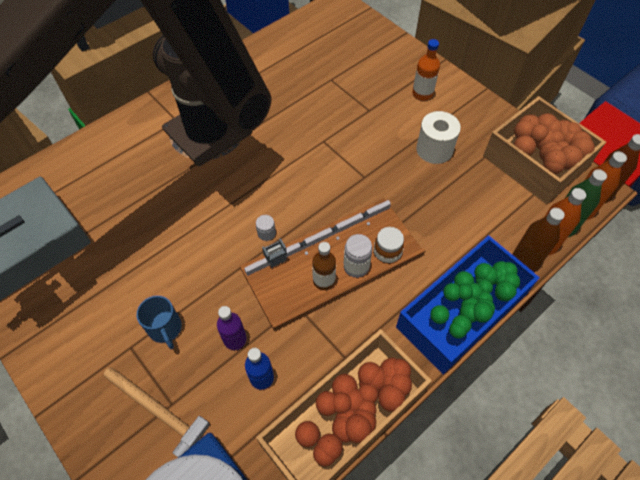

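View pics/side0.png

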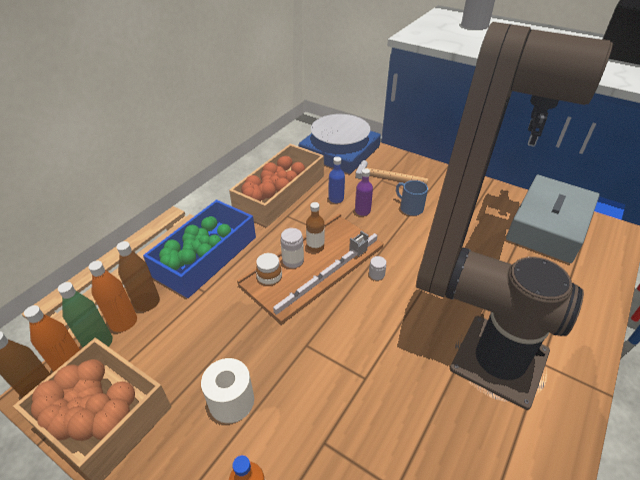

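```bash
cat > h.py <<'E'
import numpy as np, cv2
from scipy.spatial.transform import Rotation as R
from plant import viewer, get_state
def ray(cam,px,py):
    p=viewer.camera_params(cam); f=240/np.tan(np.radians(p['fov_y']/2))
    d=np.array([(px-p['cx'])/f,-(py-p['cy'])/f,-1])
    if cam=='wrist':
        s=get_state(); T=np.eye(4); T[:3,:3]=R.from_quat(s['tcp_rot']).as_matrix(); T[:3,3]=s['eef_pos']
        M=T@p['hand_eye']; return M[:3,3],M[:3,:3]@d
    return np.array(p['xyz']),R.from_quat(p['attitude']).apply(d)
def at(cam,px,py,z):
    o,d=ray(cam,px,py); return (o+d*(z-o[2])/d[2]).round(4)
def proj(cam,P):
    p=viewer.camera_params(cam); f=240/np.tan(np.radians(p['fov_y']/2))
    q=R.from_quat(p['attitude']).inv().apply(np.array(P)-p['xyz'])
    return [round(float(v)) for v in (p['cx']+f*q[0]/-q[2], p['cy']-f*q[1]/-q[2])]
E
python3 - <<'E'
from h import *
for c,l in {'scene':dict(b1=(263,380,0.018),b2=(237,343,.018),b3=(327,279,.018),b4=(434,146,.018),can=(357,263,.018),jar=(387,254,.018),tin=(265,233,0),run=(276,248,.07),nA=(302,241,.04),nB=(332,225,.04),rack=(331,259,0)),
 'side':dict(b1=(334,197,.018),b2=(312,243,.018),b3=(363,213,.018),can=(294,262,.018),jar=(265,273,.018),tin=(377,274,0),run=(361,237,.07),run2=(322,277,.07),n1=(321,276,.04),n2=(295,294,.04),n3=(339,257,.04),n4=(268,275,.04),rack=(295,291,0))}.items():
    for n,a in l.items(): print(c,n,at(c,*a))
E
```

```text
scene b1 [ 0.6907 -0.3327  0.018 ]
scene b2 [ 0.5852 -0.3249  0.018 ]
scene b3 [ 0.5982 -0.0642  0.018 ]
scene b4 [0.4837 0.4384 0.018 ]
scene can [0.6139 0.0205 0.018 ]
scene jar [0.6444 0.094  0.018 ]
scene tin [ 0.3873 -0.091   0.    ]
scene run [ 0.4753 -0.1189  0.07  ]
scene nA [ 0.4872 -0.0488  0.04  ]
scene nB [0.5011 0.0382 0.04  ]
scene rack [ 0.5563 -0.0135  0.    ]
side b1 [ 0.6801 -0.3165  0.018 ]
side b2 [ 0.6147 -0.0827  0.018 ]
side b3 [ 0.5531 -0.2954  0.018 ]
side can [0.6138 0.0143 0.018 ]
side jar [0.6585 0.0962 0.018 ]
side tin [ 0.391  -0.0925  0.    ]
side run [ 0.4756 -0.1385  0.07  ]
side run2 [0.4857 0.0587 0.07  ]
side n1 [0.5049 0.0343 0.04  ]
side n2 [0.5281 0.1276 0.04  ]
side n3 [ 0.5017 -0.0573  0.04  ]
side n4 [0.6324 0.1125 0.04  ]
side rack [ 0.5555  0.0922 -0.    ]
```

Candidates in the scene picture:
- Amber bottle with white cap on the plank, at (323,265).
- Amber with blue cap at (427,70), off the plank.
- Purple (231,328) and blue (259,368) bottles with white caps.
- Bottles at the far right edge.

Only (323,265) is amber with a white cap and on the plank. It stands opposite the right-hand notch at (302,241). The runner is at (276,252), to the right of that notch.

```bash
python3 -c "
import cv2
im=cv2.imread('pics/scene0.png')[190:330,230:430]
cv2.imwrite('pics/crop.png',cv2.resize(im,None,fx=4,fy=4,interpolation=cv2.INTER_CUBIC))"
```

```text
(no output)
```

View pics/crop.png

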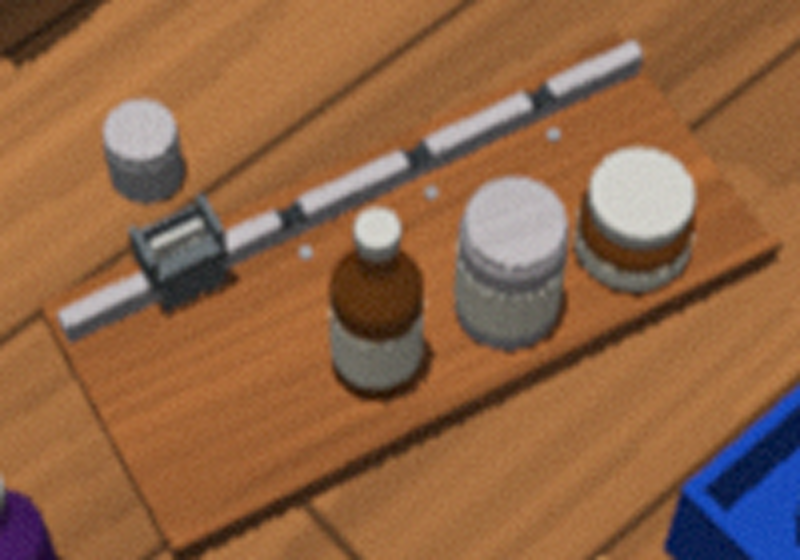

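```bash
python3 -m handwheel '[[[0,0.029,-0.0275,0,0],[0,0.029,-0.0275,0,0],[0,0.029,-0.0275,0,0],[0,0.029,-0.0275,0,0],[0,0.029,-0.0275,0,0],[0,0.029,-0.0275,0,0],[0,0.029,-0.0275,0,0],[0,0.029,-0.0275,0,0],[0,0.029,-0.0275,0,0],[0,0.029,-0.0275,0,0],[0,0.029,-0.0275,0,0]]]'
```

```text
time: 2.02
eef_pos: [0.4033, -0.2783, 0.2317]
tcp_rot: [0.992, 0.127, 0.0, 0.0]
contact_force: [0.5, -0.3, 1.1]
opening: 0.005
finger_force: 0.0
```

The crop shows the white-capped amber bottle at crop (377,310), opposite the right-hand notch at (291,215). The can and jar stand opposite the other two notches at (417,156) and (541,97). The runner at (180,250) is right of all of them, so it needs a push to the left of about 70 mm.

```bash
python3 -m handwheel '[[[0,0.027,-0.024,0,0],[0,0.027,-0.024,0,0],[0,0.027,-0.024,0,0],[0,0,0,0,-7.1],[0,0,0,0,-7.1],[0,0,0,0,-7.1],[0,0,0,0,-7.1],[0,0,0,0,-7.1],[0,0,0,0,-7.1],[0,0,0,0,-7.1],[0,0,0,0,-7.1],[0,0,0,0,-7.1]]]'
python3 -m handwheel '[[[0,0,0,0,-2.5],[0,0,0,0,0],[0,0,0,0,0]]]'
python3 - <<'E'
from h import *
s=get_state(); print(s['time'],s['eef_pos'],R.from_quat(s['tcp_rot']).as_matrix()[:,0])
im=viewer.read_camera('wrist'); cv2.imwrite('pics/w1.png',im)
for n,z in dict(runner_mid=.07,notch0=.04,bottle=.018,can=.018,tin=0).items():
    print(n,[(np.multiply(d['xy'],(640,480)).round(),round(d['confidence'],2),at('wrist',d['xy'][0]*640,d['xy'][1]*480,z)) for d in viewer.pinpoint('wrist',n)])
E
```

```text
time: 3.02
eef_pos: [0.4629, -0.1899, 0.2315]
tcp_rot: [0.772, 0.635, 0.0, 0.0]
contact_force: [0.6, 0.6, -0.6]
opening: -0.0
finger_force: 0.0
time: 3.27
eef_pos: [0.4629, -0.19, 0.2314]
tcp_rot: [0.761, 0.649, 0.0, 0.0]
contact_force: [-0.9, 0.3, 0.2]
opening: -0.003
finger_force: 0.0
3.2667 [ 0.46285955 -0.18996381  0.23144739] [ 1.57831161e-01  9.87466107e-01 -1.08477425e-04]
runner_mid [(array([321., 127.]), 0.7, array([ 0.4746, -0.1218,  0.07  ])), (array([449.,  40.]), 0.18, array([ 0.5771, -0.076 ,  0.07  ]))]
notch0 []
bottle [(array([529., 281.]), 0.94, array([ 0.6674, -0.3127,  0.018 ])), (array([451.,  45.]), 0.88, array([ 0.5963, -0.0742,  0.018 ])), (array([431., 290.]), 0.74, array([ 0.5644, -0.3073,  0.018 ]))]
can [(array([449.,  41.]), 0.5, array([ 0.5946, -0.0711,  0.018 ]))]
tin [(array([227.,  99.]), 0.64, array([ 0.3908, -0.0857,  0.    ])), (array([453.,  43.]), 0.59, array([ 0.6036, -0.071 ,  0.    ]))]
```

View pics/w1.png

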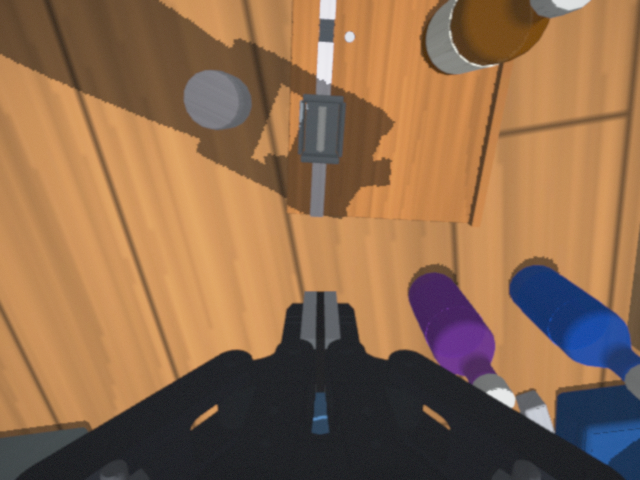

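The wrist view shows the runner at (322,128), notch 0 at (326,30), the near rail end at (317,215), the amber bottle upper right and the tin at (217,100). I'll work out the offsets now.

```bash
python3 - <<'E'
from h import *
s=get_state(); M=R.from_quat(s['tcp_rot']).as_matrix()
for n,a in dict(notch=(326,30,.04),rail=(325,75,.04),rail2=(318.5,190,.04),end=(317,215,.04),mid=(322,129,.08),botend=(321,163,.06),topA=(322,97,.082),topB=(321,158,.082)).items():
    P=at('wrist',*a); print(n,P,(M.T@(P-s['eef_pos'])).round(4))
E
```

```text
notch [ 0.4904 -0.05    0.04  ] [0.1426 0.0053 0.1913]
rail [ 0.4845 -0.0826  0.04  ] [0.1094 0.0046 0.1913]
rail2 [ 0.464  -0.1771  0.04  ] [ 0.0129 -0.0009  0.1913]
end [ 0.4589 -0.2002  0.04  ] [-0.0107 -0.0023  0.1913]
mid [ 0.4755 -0.1227  0.08  ] [0.0684 0.002  0.1513]
botend [ 0.4704 -0.1506  0.06  ] [0.0401 0.0013 0.1713]
topA [ 0.479  -0.1002  0.082 ] [0.0912 0.0019 0.1493]
topB [ 0.4714 -0.1438  0.082 ] [0.0469 0.0012 0.1493]
```

```bash
python3 -m handwheel '[[[0,0,0,0,2.8],[0,0,-0.001,0.035,0],[0,0,0,0.035,0],[0,0,0,0.035,0],[0,0,0,0.035,0],[0,0,0,0.02,0],[0,0,0,0.013,0],[0,0,0,0,0],[0,0,0,0,0]]]' 20
python3 - <<'E'
from h import *
s=get_state(); M=R.from_quat(s['tcp_rot']).as_matrix()
im=viewer.read_camera('wrist'); cv2.imwrite('pics/w2.png',im)
for n in ('runner_mid','notch0'):
  for d in viewer.pinpoint('wrist',n)[:3]:
    P=at('wrist',d['xy'][0]*640,d['xy'][1]*480,.07 if n[0]=='r' else .04); print(n,d['confidence'],P,(M.T@(P-s['eef_pos'])).round(4))
E
```

```text
time: 4.32
eef_pos: [0.4616, -0.1896, 0.0578]
tcp_rot: [0.776, 0.631, -0.0, -0.001]
contact_force: [0.2, -0.6, 0.5]
opening: -0.0
finger_force: 0.0
runner_mid 0.85 [ 0.4757 -0.1235  0.07  ] [ 0.0676  0.0003 -0.0121]
```

View pics/w2.png

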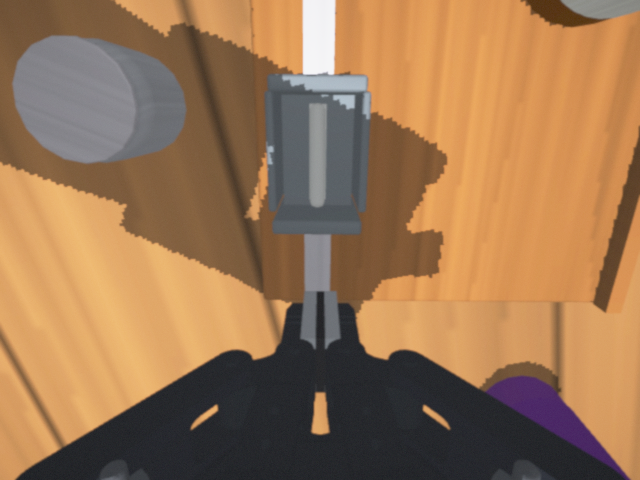

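The fingers are centred behind the runner's near end face at (316,220), so I can push straight along the rail, slowing near the notch.

```bash
python3 -m handwheel '[[[0,0.014,0,0,0],[0,0.008,0,0,0],[0,0.006,0,0,0],[0,0.008,0,0,0],[0,0.008,0,0,0],[0,0.008,0,0,0],[0,0.008,0,0,0],[0,0.008,0,0,0],[0,0.008,0,0,0],[0,0.006,0,0,0],[0,0.004,0,0,0],[0,0,0,0,0]]]'
cat > m.py <<'E'
from h import *
import sys
s=get_state(); M=R.from_quat(s['tcp_rot']).as_matrix()
print(s['time'],s['eef_pos'].round(4),'F tool',(M.T@s['contact_force']).round(1))
im=viewer.read_camera('wrist'); cv2.imwrite(f'pics/{sys.argv[1]}.png',im)
cv2.imwrite(f'pics/{sys.argv[1]}s.png',cv2.resize(viewer.read_camera('scene')[200:290,230:350],None,fx=5,fy=5,interpolation=cv2.INTER_CUBIC))
for d in viewer.pinpoint('wrist','runner_mid')[:2]:
    P=at('wrist',d['xy'][0]*640,d['xy'][1]*480,.07); print(d['confidence'],P,(M.T@(P-s['eef_pos'])).round(4))
    print('to notch', (np.array([.4904,-.05])-P[:2])@M[:2,0])
E
python3 m.py w3
```

```text
time: 5.47
eef_pos: [0.4801, -0.1054, 0.0591]
tcp_rot: [0.776, 0.631, 0.0, 0.001]
contact_force: [0.2, 0.3, 0.0]
opening: -0.003
finger_force: 0.0
5.4667 [ 0.4801 -0.1054  0.0591] F tool [ 0.3  0.2 -0. ]
0.96 [ 0.4848 -0.0683  0.07  ] [ 0.0372 -0.0029 -0.011 ]
to notch 0.019057281137160324
```

```bash
python3 -m handwheel '[[[0,0.004,0,0,0],[0,0.003,0,0,0],[0,0.003,0,0,0],[0,0.002,0,0,0],[0,0,0,0,0]]]'; python3 m.py w4;
```

```text
time: 6.03
eef_pos: [0.482, -0.0934, 0.0583]
tcp_rot: [0.776, 0.631, 0.0, -0.0]
contact_force: [1.3, -0.1, -0.4]
opening: -0.002
finger_force: 0.0
6.0333 [ 0.482  -0.0934  0.0583] F tool [0.2 1.3 0.4]
0.66 [ 0.4902 -0.0564  0.07  ] [ 0.0379  0.0004 -0.0117]
to notch 0.006305216261320906
```

Runner about 6 mm short. I'll take 2 mm steps.

```bash
python3 -m handwheel '[[[0,0.002,0,0,0],[0,0,0,0,0]]]'; python3 m.py w5; python3 -m handwheel '[[[0,0.002,0,0,0],[0,0,0,0,0]]]'; python3 m.py w6
```

```text
time: 6.35
eef_pos: [0.4823, -0.0914, 0.0582]
tcp_rot: [0.776, 0.631, 0.0, -0.0]
contact_force: [-0.5, 0.7, 0.0]
opening: -0.001
finger_force: 0.0
6.35 [ 0.4823 -0.0914  0.0582] F tool [ 0.5 -0.6 -0. ]
0.98 [ 0.4892 -0.0554  0.07  ] [ 0.0366 -0.0006 -0.0118]
to notch 0.005531281532098224
time: 6.67
eef_pos: [0.4827, -0.0896, 0.0583]
tcp_rot: [0.776, 0.631, 0.0, -0.0]
contact_force: [0.2, -0.2, -0.1]
opening: 0.002
finger_force: 0.0
6.6667 [ 0.4827 -0.0896  0.0583] F tool [-0.2  0.2  0.1]
0.95 [ 0.4897 -0.0535  0.07  ] [ 0.0368 -0.0006 -0.0117]
to notch 0.003569182490728166
```

View pics/w6.png

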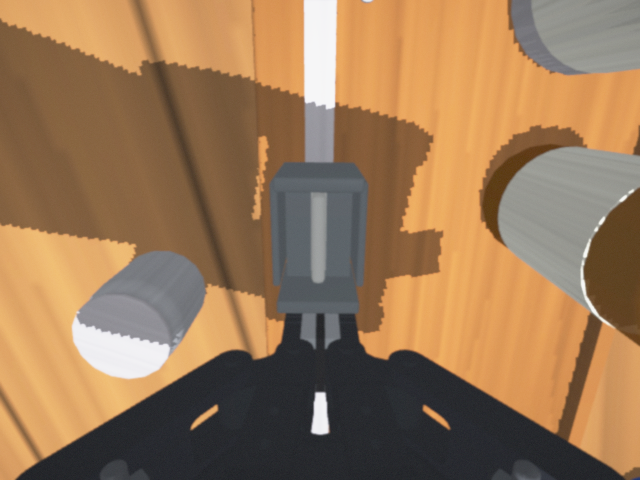

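The runner is at (320,235) in contact with the fingertips, with the bottle almost opposite to the right. While in contact it stays fixed in this image, so I'll track its shift to see when it snaps into the notch.

```bash
cat > t.py <<'E'
import cv2,sys,numpy as np
g=lambda n:cv2.imread(f'pics/{n}.png',0)
a=g('w6')
for n in sys.argv[1:]:
    b=g(n); o=[]
    for (r0,r1,c0,c1) in ((160,195,262,378),(185,290,300,335),(280,312,268,368)):
        m=cv2.matchTemplate(b[max(r0-35,0):r1+35,c0-10:c1+10],a[r0:r1,c0:c1],cv2.TM_CCOEFF_NORMED)
        _,v,_,p=cv2.minMaxLoc(m); o.append((p[0]-10,p[1]-35,round(v,2)))
    row=cv2.GaussianBlur(b,(1,5),0)[175:300,314:323].mean(1); print(n,'far,card,near shift',o)
E
python3 t.py w3 w4 w5
python3 -m handwheel '[[[0,0.0015,0,0,0],[0,0,0,0,0]]]'; python3 m.py w7
python3 -m handwheel '[[[0,0.0015,0,0,0],[0,0,0,0,0]]]'; python3 m.py w8; python3 t.py w7 w8
```

```text
w3 far,card,near shift [(-1, -8, 0.63), (-2, 2, 0.98), (-2, 1, 0.81)]
w4 far,card,near shift [(-1, 2, 0.89), (0, 4, 0.98), (0, 3, 0.87)]
w5 far,card,near shift [(1, 0, 0.94), (0, 1, 0.99), (0, 1, 0.95)]
time: 6.98
eef_pos: [0.483, -0.0883, 0.0583]
tcp_rot: [0.776, 0.631, 0.0, -0.0]
contact_force: [-0.4, 0.1, -0.6]
opening: 0.002
finger_force: 0.0
6.9833 [ 0.483  -0.0883  0.0583] F tool [-0.  -0.4  0.6]
0.69 [ 0.4898 -0.052   0.07  ] [ 0.0369 -0.0008 -0.0117]
to notch 0.0020804400267699914
time: 7.3
eef_pos: [0.4834, -0.0868, 0.0583]
tcp_rot: [0.776, 0.631, 0.0, -0.0]
contact_force: [-0.1, 0.2, 1.4]
opening: -0.002
finger_force: 0.0
7.3 [ 0.4834 -0.0868  0.0583] F tool [ 0.2 -0.2 -1.4]
0.6 [ 0.4905 -0.0504  0.07  ] [ 0.0371 -0.0005 -0.0117]
to notch 0.0003710851541025646
w7 far,card,near shift [(0, 0, 0.92), (0, 0, 0.98), (0, -1, 0.97)]
w8 far,card,near shift [(-1, 1, 0.95), (0, -1, 0.97), (0, -2, 0.94)]
```

```bash
python3 -m handwheel '[[[0,0.001,0,0,0],[0,0,0,0,0]]]' >/dev/null; python3 m.py w9
python3 -m handwheel '[[[0,0.001,0,0,0],[0,0,0,0,0]]]'>/dev/null; python3 m.py w10; python3 t.py w9 w10
```

```text
7.6167 [ 0.4836 -0.0859  0.0583] F tool [ 1.   0.4 -0.1]
0.86 [ 0.491 -0.05   0.07 ] [ 0.0367 -0.0001 -0.0117]
to notch -0.00012269193357684454
7.9333 [ 0.4836 -0.0857  0.0583] F tool [-3.2 -0.9  0.2]
0.91 [ 0.4904 -0.0496  0.07  ] [ 0.0367 -0.0007 -0.0117]
to notch -0.0003916009665466103
w9 far,card,near shift [(-1, 2, 0.92), (0, 0, 0.97), (0, -1, 0.92)]
w10 far,card,near shift [(-1, 2, 0.93), (0, 0, 0.97), (0, -1, 0.93)]
```

```bash
python3 -c "
import cv2,numpy as np
a=[cv2.resize(cv2.imread(f'pics/{n}.png')[150:330,255:385],None,fx=3,fy=3) for n in ('w6','w10')]
cv2.imwrite('pics/cmp.png',np.hstack(a))"
```

```text
(no output)
```

View pics/cmp.png

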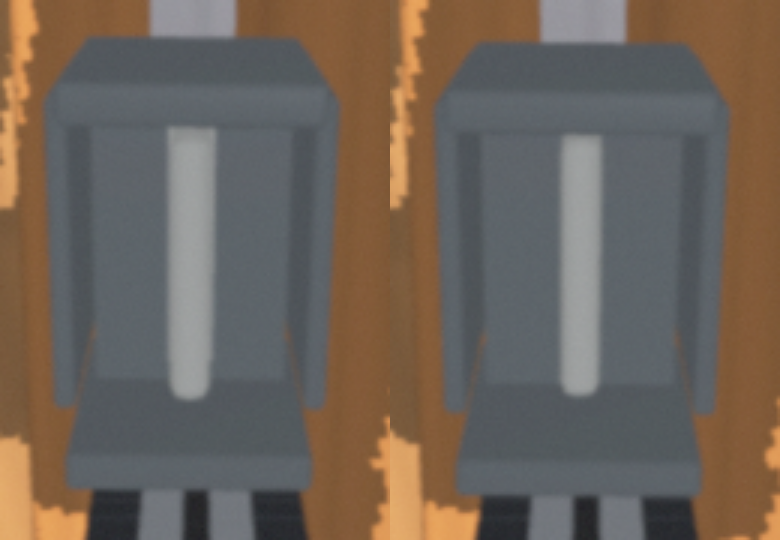

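In the comparison (left w6, right w10), the card is clearly smaller and lower inside the runner. The last millimetre met 3 N of resistance, so the card has dropped into the notch. I'll back off, lift clear and check.

```bash
python3 -m handwheel '[[[0,-0.005,0,0,0],[0,-0.015,0,0,0],[0,-0.02,0,0,0],[0,-0.01,0,-0.02,0],[0,0,0,-0.03,0],[0,0,0,-0.03,0],[0,0,0,-0.03,0],[0,0,0,-0.03,0],[0,0,0,-0.02,0],[0,0,0,0,0],[0,0,0,0,0],[0,0,0,0,0]]]'; python3 m.py w11; python3 - <<'E'
from h import *
for c,n,z in (('wrist','bottle',.018),('scene','bottle',.018),('scene','can',.018),('scene','jar',.018),('scene','tin',0)):
    print(c,n,[at(c,d['xy'][0]*640,d['xy'][1]*480,z) for d in viewer.pinpoint(c,n)[:4]])
a=cv2.imread('pics/w11.png')[0:300,200:560]; b=cv2.resize(cv2.imread('pics/w11s.png'),(400,300)); cv2.imwrite('pics/fin.png',np.hstack([a,b]))
E
```

```text
time: 9.08
eef_pos: [0.4729, -0.1334, 0.217]
tcp_rot: [0.776, 0.631, -0.0, -0.001]
contact_force: [-0.4, 0.2, -0.5]
opening: -0.004
finger_force: 0.0
9.0833 [ 0.4729 -0.1334  0.217 ] F tool [ 0.1 -0.5  0.5]
0.7 [ 0.4893 -0.0498  0.07  ] [ 0.0849 -0.0008  0.1471]
to notch 2.9252571126303796e-05
wrist bottle [array([ 0.5958, -0.0712,  0.018 ]), array([ 0.5646, -0.3076,  0.018 ]), array([ 0.6719, -0.3113,  0.018 ]), array([ 0.5582, -0.017 ,  0.018 ])]
scene bottle [array([ 0.6884, -0.3317,  0.018 ]), array([ 0.6032, -0.0768,  0.018 ]), array([ 0.5796, -0.3247,  0.018 ]), array([0.6371, 0.0939, 0.018 ])]
scene can [array([0.6223, 0.0174, 0.018 ]), array([ 0.5813, -0.5502,  0.018 ]), array([ 0.5965, -0.0702,  0.018 ])]
scene jar [array([0.6419, 0.0998, 0.018 ])]
scene tin [array([ 0.3878, -0.0972,  0.    ]), array([ 0.5833, -0.0667,  0.    ])]
```

View pics/fin.png

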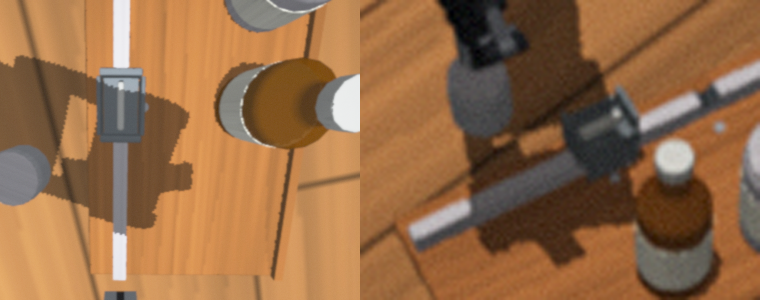

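The runner sits over the right-hand notch, directly opposite the amber bottle. Everything is upright, and the hand is clear.

```bash
python3 -c "
from plant import sign_off; print(sign_off())"
```

```text
the job is handed in; nothing more can be done
None
```

I pushed the runner left into the right-hand notch in front of the amber bottle. The pictures show its card dropped, the hand clear and nothing else visibly moved; I handed the job in, but no verdict came back.

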